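Find the rocking corner of a levelling plate and press its shim flat

ROBOT

A 6-joint arm with a two-finger parallel gripper is mounted at the origin on a cart in front of the work surface, level with it; the furniture and walls round the work are solid. World frame = base frame: x ahead of the robot, y to its left, z up, the work surface at z = 0. Lengths are in m, angles in rad, forces in N, time in s.
With the tool pointing down it reaches from about 0.325 to 0.85 m from the base axis. Payload 15.5 kg.
Tool frame: the origin (TCP) lies on the front face of the gripper's body, between the roots of the fingers; the fingertips stand ahead of it and the grasp point (between the pads) lies 60 mm ahead of it (arm.tips_ahead is the z of the fingertips in the tool frame, in m); z points along the fingers, y is the direction in which the jaws open and shut (so a half turn about z gives the same grasp; the last joint's range is limited). The gripper opens to 91 mm and grips with 3 to 60 N. Pads are 32 mm wide; open, the fingers measure 118 mm over their backs; the gripper's body (76 mm by 178 mm) begins 60 mm behind the grasp point.
Start: joints at [1.208, 0.494, 1.345, -0, 1.302, -0.096], TCP at [0.165, 0.603, 0.292] pointing down, gripper open.
Joint ranges: [-2.91, 2.91], [-0.82, 2.16], [0.22, 2.67], [-1.22, 4.37], [0.12, 2.79], [-3.08, 3.08]. Speed limits (rad/s): [1.89, 1.89, 2.57, 3.01, 3.01, 3.01].

INTERFACE

Orientations are given as a unit quaternion [x, y, z, w].
In Python, from bench import arm, eyes gives the robot as it stands.
- The arm moves only by the shell command python3 -m handwheel 'ROWS' [FORCE]. ROWS is JSON, a list that holds one entry, the list of rows, each a list of 7 numbers: the shift along the tool's x, y, z in m, then the turn, a rotation vector about the tool's x, y, z in rad, then the gripper command: -1 is shut, 1 is fully open, values between are in proportion. In form: [[[x, y, z, wx, wy, wz, gripper], ...]]. A call has 1 to 5 rows; each row shifts and turns the pose as measured when the row begins, along the tool's axes as they then stand; what a row does not reach is not made up. A row lasts 1/12 s, in which the tool goes at most 41.7 mm and 7.16 degrees, less where a joint would pass 70% of its speed; a pose out of reach is approached as far as the arm can. A call is refused whole if a number of a shift passes 0.0417 or a number of a turn 0.125, either way. A call with a gripper value outside its range is refused whole. The fingers move at their own pace and stop on an object; FORCE is the grip in N (left out, the last holds). Time passes only in rows, so rows that do not move let the fingers close. It gives the time, the measured TCP pose, the force and the opening at its end, in the units of the state.
- arm.get_state(): the state, without advancing time (a new reading comes with each control period).
- eyes.get_image(name): name is "scene" or "top" or "wrist"; returns a dict with "image" (480x640x3 uint8, red, green, blue), "depth" (480x640 float32, m along the optical axis (not along the pixel's ray), 0 where there is no reading), "K" (3x3 intrinsics, pixels), "R" (3x3) and "t" (3): a world point X has camera coordinates R X + t. Camera axes: x right, y down, z forward; pixel columns grow to the right and rows downward; lengths in m; the calibration is good to about 2 mm. A picture is of the moment at which its call begins.
- arm.sign_off(): hands the job in, once; it reports no verdict.
The state is a dict: "time_s": time; "q": joint angles; "dq": joint speeds; "joint_torque": joint torques, N m; "eef_pos": TCP position; "eef_rot": TCP orientation; "wrist_force": force on the tool from outside, world axes, zero at the start; "torque": the same for the moment, N m; "opening": finger opening in m.
Only numpy, scipy, OpenCV 4.12 (cv2) and the standard library are available. Lean on these libraries where they do the work, as an engineer would, in place of code of your own. Each camera call takes 0.05 s, during which the arm holds its last target. There are 200 camera calls.

TASK

One corner of the aluminium levelling plate under the dark staining tray rocks: press down on the plate's corners one after another with the fingertips until you find the one that gives, then press that corner's orange shim (the tab just to the right of it) fully flat. Only press: leave the other three shims raised, do not shift or lift the plate or the tray, and leave the things around alone.

Things in the scene. Friction and masses are not known exactly. Their poses are not given: they have to be found in the camera images.
- plate: levelling plate of bare aluminium, 8 mm thick, lying loose on four feet: a core 124 x 224 mm (its x, its y) with four ears, its corners, two at -x and two at +x, each 50 mm wide (y), reaching out to x = 118 mm. About 1.5 kg. Origin: centre of its underside, 26 mm above the worktop; z up, x roughly away from the robot (yaw within 0.2 rad)
- corner_front_left (a point): front left corner of the plate: middle of the top of that ear, at (-90, 85) mm from the plate's middle, marked by a dark spot 26 mm across; 34 mm above the worktop while the plate is level, its foot right below. Three corners stand firm; one gives from about 1.5 N, is down its full 6 mm by about 3.5 N (the plate tilts 0.05 rad), and springs back
- corner_front_right (a point): front right corner of the plate: middle of the top of that ear, at (-90, -85) mm from the plate's middle, marked by a dark spot 26 mm across; 34 mm above the worktop while the plate is level, its foot right below. Three corners stand firm; one gives from about 1.5 N, is down its full 6 mm by about 3.5 N (the plate tilts 0.05 rad), and springs back
- corner_rear_left (a point): rear left corner of the plate: middle of the top of that ear, at (90, 85) mm from the plate's middle, marked by a dark spot 26 mm across; 34 mm above the worktop while the plate is level, its foot right below. Three corners stand firm; one gives from about 1.5 N, is down its full 6 mm by about 3.5 N (the plate tilts 0.05 rad), and springs back
- corner_rear_right (a point): rear right corner of the plate: middle of the top of that ear, at (90, -85) mm from the plate's middle, marked by a dark spot 26 mm across; 34 mm above the worktop while the plate is level, its foot right below. Three corners stand firm; one gives from about 1.5 N, is down its full 6 mm by about 3.5 N (the plate tilts 0.05 rad), and springs back
- shim_a (a joint): angle of one of the four shims, orange tabs hinged beside the plate's corners, hinge 20 mm above the worktop, parallel to the plate's x: 0 = raised (tab slopes up 0.6 rad from its hinge), 0.6 = flat, its inner end propping the plate. Starts at 0 to 0.06. Takes about 8 N on its pad; stays where left. It goes flat only at a slack foot; at a loaded foot it jams at 0.25. Which letter is where changes
- shim_a_pad (a point): ribbed pressing place on top of this shim's tab (24 mm wide, 52 mm long, 5 mm thick), 35 mm from the hinge; moves with the tab: about 41 mm above the worktop when raised, 22.5 mm when flat. The shim belongs to the corner on its left: the pad is 67 mm to the right (plate's -y) of the middle of that corner when flat, about 60 mm when raised
- shim_b (a joint): angle of one of the four shims, orange tabs hinged beside the plate's corners, hinge 20 mm above the worktop, parallel to the plate's x: 0 = raised (tab slopes up 0.6 rad from its hinge), 0.6 = flat, its inner end propping the plate. Starts at 0 to 0.06. Takes about 8 N on its pad; stays where left. It goes flat only at a slack foot; at a loaded foot it jams at 0.25. Which letter is where changes
- shim_b_pad (a point): ribbed pressing place on top of this shim's tab (24 mm wide, 52 mm long, 5 mm thick), 35 mm from the hinge; moves with the tab: about 41 mm above the worktop when raised, 22.5 mm when flat. The shim belongs to the corner on its left: the pad is 67 mm to the right (plate's -y) of the middle of that corner when flat, about 60 mm when raised
- shim_c (a joint): angle of one of the four shims, orange tabs hinged beside the plate's corners, hinge 20 mm above the worktop, parallel to the plate's x: 0 = raised (tab slopes up 0.6 rad from its hinge), 0.6 = flat, its inner end propping the plate. Starts at 0 to 0.06. Takes about 8 N on its pad; stays where left. It goes flat only at a slack foot; at a loaded foot it jams at 0.25. Which letter is where changes
- shim_c_pad (a point): ribbed pressing place on top of this shim's tab (24 mm wide, 52 mm long, 5 mm thick), 35 mm from the hinge; moves with the tab: about 41 mm above the worktop when raised, 22.5 mm when flat. The shim belongs to the corner on its left: the pad is 67 mm to the right (plate's -y) of the middle of that corner when flat, about 60 mm when raised
- shim_d (a joint): angle of one of the four shims, orange tabs hinged beside the plate's corners, hinge 20 mm above the worktop, parallel to the plate's x: 0 = raised (tab slopes up 0.6 rad from its hinge), 0.6 = flat, its inner end propping the plate. Starts at 0 to 0.06. Takes about 8 N on its pad; stays where left. It goes flat only at a slack foot; at a loaded foot it jams at 0.25. Which letter is where changes
- shim_d_pad (a point): ribbed pressing place on top of this shim's tab (24 mm wide, 52 mm long, 5 mm thick), 35 mm from the hinge; moves with the tab: about 41 mm above the worktop when raised, 22.5 mm when flat. The shim belongs to the corner on its left: the pad is 67 mm to the right (plate's -y) of the middle of that corner when flat, about 60 mm when raised
- tray: dark staining tray, 100 x 200 x 22 mm, lying loose in the middle of the plate, long side along the plate's y; origin: centre of its underside
- slide_box: green slide box, 36 x 100 x 72 mm, bystander at the left; origin: centre of its underside
- specimen_cup: specimen cup with a red cap, 48 mm across, 50 mm high, bystander at the left; origin: centre of its underside
- vial_rack: blue egg-crate vial rack, 52 x 102 x 41 mm, bystander at the right; origin: centre of its underside
- timer: white bench timer, 58 x 72 x 18 mm, bystander at the right; origin: centre of its underside

How it is judged:
By the outcome, as a careful person would: the job done as asked, in the order asked, and still so for the second after the job is handed in, with the robot touching nothing.
It also fails if it takes over 48 s, if anything falls off the work surface, if the arm or the gripper's body presses on something with over 40 N, if the wrist force passes 120 N, or if a joint passes its speed limit or range.

## Working session

There is one attempt and no reset: what is moved stays moved. The work goes in short steps, Python scripts to look and compute and a shell command to move; the robot and the scene stay as the last step left them, time stands still between calls to the robot, and variables do not carry over. Pictures are saved under pics/ and viewed, about 8 in all and at most 12, crops included, and the job is handed in when it is done.

```bash
mkdir -p pics; ls; python3 - <<'E'
from bench import arm, eyes
import cv2,numpy as np
s=arm.get_state(); print(s, arm.tips_ahead)
d=eyes.get_image("top"); cv2.imwrite("pics/top1.png",d["image"][:,:,::-1]); np.savez("top1.npz",**d)
print(d["K"],d["R"],d["t"])
E
```

```text
pics
{'time_s': 0.0, 'q': array([ 1.20849157e+00,  4.94210917e-01,  1.34612833e+00, -3.31347080e-06,
        1.30249408e+00, -9.55063524e-02]), 'dq': array([-0.00203306,  0.00039853,  0.00076258,  0.00087945,  0.00075958,
       -0.00039543]), 'joint_torque': array([-1.39163789e-03, -8.78824568e+01, -3.81865525e+01,  7.05111120e-02,
        5.33751666e-02, -7.11608095e-05]), 'eef_pos': array([0.16467902, 0.6026222 , 0.29162191]), 'eef_rot': array([ 1.33003447e-01,  9.91115381e-01, -6.04518026e-04, -1.39206213e-04]), 'wrist_force': array([ 0.34952759,  0.54711254, -0.36374293]), 'torque': array([0.01434253, 0.00363979, 0.04402709]), 'opening': 0.09095135350860263} 0.0783
[[562.49546044   0.         321.18845776]
 [  0.         562.49546044 232.71148666]
 [  0.           0.           1.        ]] [[-4.49252416e-04 -9.99999883e-01  1.80744226e-04]
 [-9.83844951e-01  4.09637542e-04 -1.79022191e-01]
 [ 1.79022096e-01 -2.58250446e-04 -9.83845020e-01]] [0.03170091 0.54333047 1.13338343]
```

View pics/top1.png

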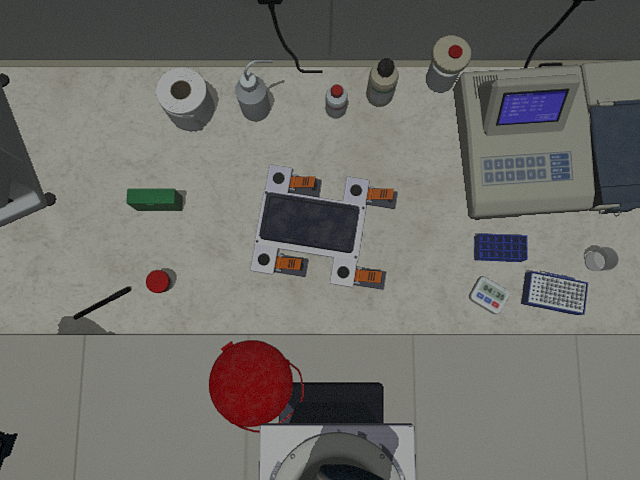

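The top view shows the plate's dark spots at about (279,178) rear left, (356,190) rear right, (264,260) front left and (344,272) front right. The orange pads are to the right of each, at (305,182), (383,194), (291,263) and (371,276). The bystanders stand clear of them.

```bash
cat > h.py <<'E'
import numpy as np
from scipy.spatial.transform import Rotation as Ro
from bench import arm, eyes
def ray(d,u,v,z):
    K,R,t=d["K"],d["R"],d["t"]; c=-R.T@t; r=R.T@np.linalg.inv(K)@[u,v,1]; return c+r*(z-c[2])/r[2]
def to(target,yaw):   # target tip point; tool shift and turn about z (jaws along plate y)
    s=arm.get_state(); M=Ro.from_quat(s["eef_rot"]).as_matrix()
    tgt=Ro.from_matrix(Ro.from_euler('z',yaw).as_matrix()@np.diag([-1,1,-1.]))
    tip=s["eef_pos"]+M[:,2]*arm.tips_ahead
    print("t",s["time_s"],"tip",tip.round(4),"shift",(M.T@(np.array(target)-tip)).round(4),
      "turn",(Ro.from_matrix(M).inv()*tgt).as_rotvec().round(3),"F",s["wrist_force"].round(2),"open",round(s["opening"],4))
E
python3 - <<'E'
from h import *
import cv2
d=dict(np.load("top1.npz")); im=d["image"]
g=im.max(2)
P={}
for n,(u,v) in dict(FL=(264,260),FR=(344,272),RL=(279,178),RR=(356,190)).items():
    w=g[v-9:v+10,u-9:u+10]; yy,xx=np.mgrid[v-9:v+10,u-9:u+10]; m=(w<90)&(np.hypot(yy-v,xx-u)<8)
    P[n]=ray(d,xx[m].mean(),yy[m].mean(),.034); print(n,m.sum(),P[n].round(4))
c=sum(P.values())/4; L=P["FL"]+P["RL"]-P["FR"]-P["RR"]; F=P["RL"]+P["RR"]-P["FL"]-P["FR"]
a=np.arctan2(-L[0],L[1]);b=np.arctan2(F[1],F[0]);yaw=(a+b)/2
print(c,a,b,np.linalg.norm(L)/2,np.linalg.norm(F)/2)
R=Ro.from_euler('z',yaw).as_matrix()
Q={}
for n,(x,y) in dict(FL=(-.09,.085),FR=(-.09,-.085),RL=(.09,.085),RR=(.09,-.085)).items():
    Q[n]=c+R@[x,y,0]; Q[n+"s"]=Q[n]+R@[0,-.060,.007]; print(n,Q[n].round(4),Q[n+"s"].round(4))
np.savez("geo.npz",yaw=yaw,**Q)
to(Q["FL"]+[0,0,.04],yaw)
E
```

```text
FL 110 [0.4898 0.1536 0.034 ]
FR 113 [ 0.4628 -0.0139  0.034 ]
RL 102 [0.6674 0.1248 0.034 ]
RR 103 [ 0.6399 -0.0427  0.034 ]
[0.56495337 0.05543791 0.034     ] -0.161164260482985 -0.16094279688854707 0.16969034612895714 0.1796844463870204
FL [0.4897 0.1538 0.034 ] [0.4801 0.0945 0.041 ]
FR [ 0.4625 -0.014   0.034 ] [ 0.4529 -0.0733  0.041 ]
RL [0.6674 0.1249 0.034 ] [0.6578 0.0657 0.041 ]
RR [ 0.6402 -0.0429  0.034 ] [ 0.6305 -0.1021  0.041 ]
t 0.05 tip [0.1646 0.6026 0.2133] shift [-0.4319 -0.3471  0.1397] turn [-0.001 -0.    -0.106] F [0.06 0.5  0.1 ] open 0.0914
```

```bash
python3 -m handwheel '[[[-0.03,-0.03,0,0,0,-0.106,-1],[-0.035,-0.03,0,0,0,0,-1],[-0.035,-0.03,0,0,0,0,-1],[-0.035,-0.03,0,0,0,0,-1],[-0.035,-0.03,0,0,0,0,-1]]]' 10 
python3 -m handwheel '[[[-0.035,-0.03,0,0,0,0,-1],[-0.035,-0.03,0,0,0,0,-1],[-0.035,-0.03,0,0,0,0,-1],[-0.035,-0.02,0,0,0,0,-1],[0,0,0,0,0,0,-1]]]'
python3 - <<'E'
from h import *
g=np.load("geo.npz"); to(g["FL"]+[0,0,.02],g["yaw"])
E
```

```text
time_s: 0.47
eef_pos: [0.2928, 0.4371, 0.2891]
eef_rot: [0.074, 0.997, -0.001, -0.001]
wrist_force: [0.9, 1.0, -0.7]
opening: 0.0609
time_s: 0.88
eef_pos: [0.4092, 0.3104, 0.2881]
eef_rot: [0.076, 0.997, -0.002, -0.002]
wrist_force: [-0.1, 0.7, -0.8]
opening: 0.0273
t 0.8833 tip [0.4089 0.31   0.2098] shift [-0.104  -0.1415  0.1562] turn [-0.005 -0.003  0.01 ] F [-0.1   0.7  -0.76] open 0.0273
```

```bash
python3 -m handwheel '[[[-0.026,-0.035,0.02,-0.005,-0.003,0.01,-1],[-0.026,-0.035,0.02,0,0,0,-1],[-0.026,-0.035,0.03,0,0,0,-1],[-0.02,-0.03,0.03,0,0,0,-1],[0,0,0,0,0,0,-1]]]'
python3 - <<'E'
from h import *
g=np.load("geo.npz"); to(g["FL"]+[0,0,.02],g["yaw"])
E
```

```text
time_s: 1.3
eef_pos: [0.4748, 0.1818, 0.2024]
eef_rot: [0.081, 0.997, 0.002, 0.002]
wrist_force: [-0.9, -0.1, -0.4]
opening: 0.0003
t 1.3 tip [0.4751 0.182  0.1241] shift [-0.0188 -0.0258  0.0701] turn [ 0.003  0.004 -0.002] F [-0.88 -0.08 -0.44] open 0.0003
```

```bash
python3 -m handwheel '[[[-0.019,-0.026,0.02,0.003,0.004,0,-1],[0,0,0.03,0,0,0,-1],[0,0,0.025,0,0,0,-1],[0,0,0,0,0,0,-1]]]'
python3 - <<'E'
from h import *
import cv2
g=np.load("geo.npz"); to(g["FL"],g["yaw"])
d=eyes.get_image("scene"); cv2.imwrite("pics/s1.png",d["image"][:,:,::-1])
E
```

```text
time_s: 1.63
eef_pos: [0.4904, 0.1512, 0.1251]
eef_rot: [0.084, 0.996, 0.0, -0.0]
wrist_force: [-1.7, 0.1, 0.3]
opening: 0.0007
t 1.6333 tip [0.4904 0.1512 0.0468] shift [0.0011 0.0024 0.0128] turn [ 0.    -0.001 -0.007] F [-1.72  0.11  0.33] open 0.0007
```

View pics/s1.png

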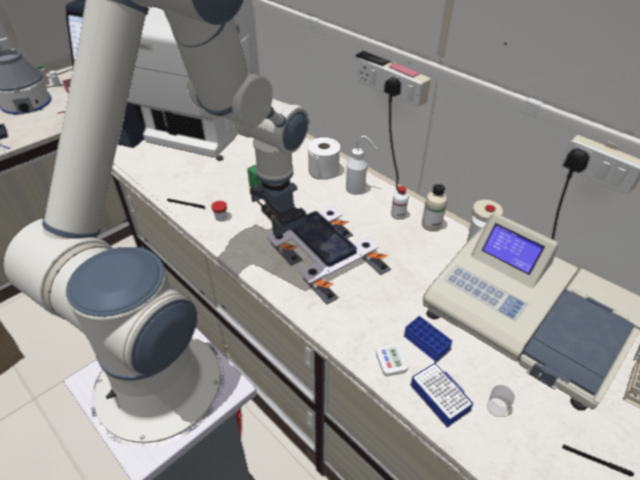

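The tool hangs over the front-left ear, near (275,225), and is clear of the tray. Next I press gently.

```bash
python3 -m handwheel '[[[0.001,0.0024,0.008,0,0,-0.007,-1],[0,0,0.002,0,0,0,-1],[0,0,0,0,0,0,-1]]]'
for i in 1; do python3 -m handwheel '[[[0,0,0.002,0,0,0,-1],[0,0,0,0,0,0,-1]]]'; done
python3 -m handwheel '[[[0,0,0.002,0,0,0,-1]]]'
python3 -m handwheel '[[[0,0,0.002,0,0,0,-1]]]'
```

```text
time_s: 1.93
eef_pos: [0.4908, 0.1556, 0.1187]
eef_rot: [0.079, 0.997, 0.001, 0.001]
wrist_force: [-0.1, -0.5, 1.0]
opening: 0.0005
time_s: 2.1
eef_pos: [0.4912, 0.1564, 0.1182]
eef_rot: [0.078, 0.997, 0.001, 0.002]
wrist_force: [-0.3, 0.1, 0.3]
opening: 0.0008
time_s: 2.18
eef_pos: [0.4916, 0.1567, 0.117]
eef_rot: [0.078, 0.997, 0.001, 0.003]
wrist_force: [0.3, -0.0, 0.3]
opening: 0.0006
time_s: 2.27
eef_pos: [0.4918, 0.1569, 0.1154]
eef_rot: [0.078, 0.997, 0.001, 0.004]
wrist_force: [-0.5, 0.1, -0.1]
opening: 0.0005
```

```bash
python3 -m handwheel '[[[0,-0.002,0.003,0.003,0.006,0,-1]]]'
python3 -m handwheel '[[[0,0,0.002,0,0,0,-1]]]'
python3 -m handwheel '[[[0,0,0.002,0,0,0,-1]]]'
python3 -m handwheel '[[[0,0,0.002,0,0,0,-1]]]'
```

```text
time_s: 2.35
eef_pos: [0.4916, 0.1551, 0.1126]
eef_rot: [0.078, 0.997, 0.0, 0.001]
wrist_force: [-0.1, -0.6, -0.1]
opening: 0.0005
time_s: 2.43
eef_pos: [0.4915, 0.1549, 0.1105]
eef_rot: [0.078, 0.997, 0.0, 0.001]
wrist_force: [-2.7, -1.5, 3.9]
opening: 0.0005
time_s: 2.52
eef_pos: [0.4915, 0.1549, 0.1083]
eef_rot: [0.078, 0.997, 0.0, 0.0]
wrist_force: [-2.4, 2.1, 6.2]
opening: 0.0007
time_s: 2.6
eef_pos: [0.4916, 0.155, 0.1065]
eef_rot: [0.078, 0.997, 0.0, 0.001]
wrist_force: [-10.5, 2.2, 46.0]
opening: 0.0005
```

```bash
for i in 1; do python3 -m handwheel '[[[0,0,-0.0015,0,0,0,-1]]]'
python3 -m handwheel '[[[0,0,-0.0005,0,0,0,-1],[0,0,0,0,0,0,-1]]]'
python3 -m handwheel '[[[0,0,0,0,0,0,-1],[0,0,0,0,0,0,-1]]]'
python3 -m handwheel '[[[0,0,-0.001,0,0,0,-1],[0,0,0,0,0,0,-1]]]'; done; python3 - <<'E'
from h import *
import cv2
d=eyes.get_image("wrist"); cv2.imwrite("pics/w1.png",d["image"][:,:,::-1])
E
```

```text
time_s: 2.68
eef_pos: [0.4915, 0.155, 0.108]
eef_rot: [0.078, 0.997, 0.0, 0.001]
wrist_force: [-1.1, 0.9, 4.5]
opening: 0.0007
time_s: 2.85
eef_pos: [0.4915, 0.1549, 0.1086]
eef_rot: [0.078, 0.997, 0.0, 0.001]
wrist_force: [-2.1, 1.5, 4.7]
opening: 0.0008
time_s: 3.02
eef_pos: [0.4915, 0.1549, 0.1085]
eef_rot: [0.078, 0.997, 0.0, 0.001]
wrist_force: [-1.0, 1.5, 4.0]
opening: 0.0004
time_s: 3.18
eef_pos: [0.4915, 0.1549, 0.1094]
eef_rot: [0.078, 0.997, 0.0, 0.001]
wrist_force: [-1.1, 0.6, 3.7]
opening: 0.0006
```

View pics/w1.png

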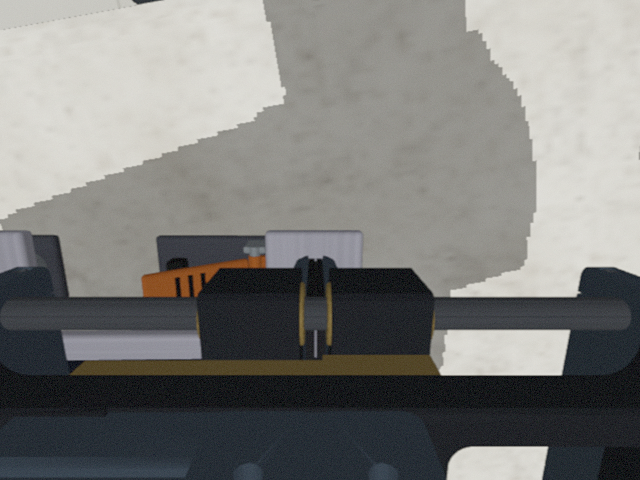

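The wrist view shows the shut fingers on the ear, at about (315,250), with its raised shim on the left at (200,280). The force rises softly over several mm and then hits a stop. I'll watch the release to confirm.

```bash

python3 -m handwheel '[[[0,0,-0.001,0,0,0,-1],[0,0,0,0,0,0,-1]]]'
python3 -m handwheel '[[[0,0,-0.001,0,0,0,-1],[0,0,0,0,0,0,-1]]]'
python3 -m handwheel '[[[0,0,-0.001,0,0,0,-1],[0,0,0,0,0,0,-1]]]'
python3 -m handwheel '[[[0,0,-0.02,0,0,0,-1],[0,0,-0.03,0,0,0,-1],[0,0,0,0,0,0,-1]]]'; python3 - <<'E'
from h import *
g=np.load("geo.npz"); to(g["FLs"]+[0,0,.03],g["yaw"]);to(g["FR"]+[0,0,.03],g["yaw"])
E
```

```text
time_s: 3.4
eef_pos: [0.4915, 0.1549, 0.1104]
eef_rot: [0.078, 0.997, 0.0, 0.001]
wrist_force: [-1.1, -0.1, 3.8]
opening: 0.0003
time_s: 3.57
eef_pos: [0.4916, 0.1548, 0.1114]
eef_rot: [0.078, 0.997, 0.0, 0.001]
wrist_force: [-0.8, 0.4, 3.8]
opening: 0.0003
time_s: 3.73
eef_pos: [0.4916, 0.1548, 0.1125]
eef_rot: [0.078, 0.997, 0.0, 0.001]
wrist_force: [-0.5, 1.3, 1.7]
opening: 0.0006
time_s: 3.98
eef_pos: [0.4908, 0.1545, 0.1626]
eef_rot: [0.079, 0.997, -0.0, -0.001]
wrist_force: [2.0, 1.2, 0.6]
opening: 0.0002
t 3.9833 tip [0.4906 0.1545 0.0843] shift [ 0.0009 -0.0608  0.0133] turn [-0.001 -0.003  0.004] F [2.01 1.2  0.64] open 0.0002
t 3.9833 tip [0.4906 0.1545 0.0843] shift [ 0.0013 -0.1708  0.0204] turn [-0.001 -0.003  0.004] F [2.01 1.2  0.64] open 0.0002
```

Front left gives: the force stays between 1.7 and 4 N over about 6 mm, hits a hard stop, and the corner springs back. Next is its shim.

```bash
python3 -m handwheel '[[[0.001,-0.033,0,-0.001,-0.003,0.004,-1],[0,-0.033,0,0,0,0,-1],[0,0,0.02,0,0,0,-1],[0,0,0,0,0,0,-1]]]'
python3 - <<'E'
from h import *
import cv2
g=np.load("geo.npz"); d=dict(np.load("top1.npz")); R=Ro.from_euler('z',g["yaw"]).as_matrix()
h=cv2.cvtColor(d["image"],cv2.COLOR_RGB2HSV); m=cv2.inRange(h,(5,150,80),(20,255,255))
n,_,st,c=cv2.connectedComponentsWithStats(m)
for i in range(1,n):
    if st[i,4]>40: p=ray(d,*c[i],.04); print(st[i],p.round(4),(R.T@(p-g["FL"])).round(4))
to(g["FL"]+R@[0,-.066,-.0115],g["yaw"])
E
```

```text
time_s: 4.32
eef_pos: [0.4806, 0.0882, 0.1439]
eef_rot: [0.079, 0.997, 0.001, 0.003]
wrist_force: [-0.8, 0.4, -0.5]
opening: 0.0005
[289 177  26  11 221] [0.6568 0.0741 0.04  ] [ 0.1777 -0.0519  0.006 ]
[367 188  26  12 230] [ 0.6303 -0.093   0.04  ] [ 0.1783 -0.221   0.006 ]
[275 257  27  13 251] [0.4805 0.1021 0.04  ] [-0.0009 -0.0525  0.006 ]
[355 269  27  14 266] [ 0.4536 -0.0654  0.04  ] [-0.0005 -0.2222  0.006 ]
t 4.3167 tip [0.4812 0.0883 0.0656] shift [ 0.0023 -0.      0.0431] turn [0.002 0.007 0.002] F [-0.83  0.45 -0.47] open 0.0005
```

```bash
python3 -m handwheel '[[[0.002,0,0.012,0.002,0.007,0.002,-1],[0,0,0.003,0,0,0,-1],[0,0,0.003,0,0,0,-1]]]'
python3 -m handwheel '[[[0,0,0.003,0,0,0,-1],[0,0,0.003,0,0,0,-1]]]'
python3 -m handwheel '[[[0,0,0.003,0,0,0,-1],[0,0,0.003,0,0,0,-1]]]'
python3 - <<'E'
from h import *
g=np.load("geo.npz"); R=Ro.from_euler('z',g["yaw"]).as_matrix()
to(g["FL"]+R@[0,-.066,-.0115],g["yaw"])
E
```

```text
time_s: 4.57
eef_pos: [0.4792, 0.0885, 0.1263]
eef_rot: [0.081, 0.997, 0.0, -0.0]
wrist_force: [0.4, -0.8, 6.9]
opening: 0.0004
time_s: 4.73
eef_pos: [0.4799, 0.0893, 0.121]
eef_rot: [0.08, 0.997, 0.0, 0.0]
wrist_force: [-0.8, -0.7, 7.6]
opening: 0.0002
time_s: 4.9
eef_pos: [0.4806, 0.0902, 0.1161]
eef_rot: [0.079, 0.997, 0.0, 0.001]
wrist_force: [-1.8, -2.0, 7.8]
opening: 0.0003
t 4.9 tip [0.4809 0.0902 0.0378] shift [ 0.0015 -0.0018  0.0153] turn [0.    0.003 0.002] F [-1.76 -2.04  7.79] open 0.0003
```

```bash
python3 -m handwheel '[[[0.001,-0.002,0.003,0,0.003,0.002,-1],[0,0,0.003,0,0,0,-1]]]'
python3 -m handwheel '[[[0,0,0.003,0,0,0,-1],[0,0,0.003,0,0,0,-1]]]'
python3 -m handwheel '[[[0,0,0.002,0,0,0,-1]]]'
python3 -m handwheel '[[[0,0,0.0015,0,0,0,-1]]]'
python3 - <<'E'
from h import *
g=np.load("geo.npz"); R=Ro.from_euler('z',g["yaw"]).as_matrix()
to(g["FL"]+R@[0,-.066,-.0115],g["yaw"])
E
```

```text
time_s: 5.07
eef_pos: [0.4808, 0.0894, 0.1114]
eef_rot: [0.079, 0.997, 0.001, 0.002]
wrist_force: [-1.6, -2.7, 8.2]
opening: 0.0003
time_s: 5.23
eef_pos: [0.4814, 0.0901, 0.1066]
eef_rot: [0.079, 0.997, 0.0, 0.002]
wrist_force: [-2.7, -3.3, 8.7]
opening: 0.0006
time_s: 5.32
eef_pos: [0.4816, 0.0904, 0.105]
eef_rot: [0.078, 0.997, 0.0, 0.002]
wrist_force: [-3.2, -3.7, 8.2]
opening: 0.0003
time_s: 5.4
eef_pos: [0.4817, 0.0907, 0.104]
eef_rot: [0.078, 0.997, 0.0, 0.003]
wrist_force: [-2.4, -2.9, 8.1]
opening: 0.0005
t 5.4 tip [0.4821 0.0906 0.0257] shift [ 0.0027 -0.0025  0.0032] turn [0.001 0.005 0.006] F [-2.41 -2.93  8.14] open 0.0005
```

```bash
python3 -m handwheel '[[[0,-0.001,0.002,0,0.004,0.004,-1]]]'
python3 -m handwheel '[[[0,0,0.002,0,0,0,-1]]]'
python3 -m handwheel '[[[0,0,0.0015,0,0,0,-1]]]'
```

```text
time_s: 5.48
eef_pos: [0.4819, 0.0902, 0.1026]
eef_rot: [0.079, 0.997, 0.0, 0.001]
wrist_force: [-0.2, 5.5, 5.9]
opening: 0.0006
time_s: 5.57
eef_pos: [0.4821, 0.0905, 0.1012]
eef_rot: [0.079, 0.997, 0.0, 0.001]
wrist_force: [-2.5, -5.0, 8.0]
opening: 0.0005
time_s: 5.65
eef_pos: [0.4822, 0.0907, 0.1004]
eef_rot: [0.078, 0.997, 0.0, 0.001]
wrist_force: [-7.3, -10.5, 30.1]
opening: 0.0011
```

```bash
python3 -m handwheel '[[[0,0,0.001,0,0,0,-1]]]'
python3 -m handwheel '[[[0,0,-0.004,0,0,0,-1],[0,0,-0.03,0,0,0,-1],[0,0,-0.04,0,0,0,-1],[0,0,-0.04,0,0,0,-1],[0.03,0.03,-0.04,0,0,0,-1]]]'
python3 -m handwheel '[[[0.04,0.04,-0.02,0,0,0,-1],[0.04,0.04,0,0,0,0,-1],[0.0,0.04,0,0,0,0,-1],[0.0,0.04,0,0,0,0,-1],[0,0.04,0,0,0,0,-1]]]'
python3 -m handwheel '[[[0,0.04,0,0,0,0,-1],[0,0.04,0,0,0,0,-1],[0,0.04,0,0,0,0,-1],[0,0.04,0,0,0,0,-1],[0,0,0,0,0,0,-1]]]'
python3 - <<'E'
from h import *
import cv2
d=eyes.get_image("top"); np.savez("top2.npz",**d)
a=np.load("top1.npz")["image"][130:310,220:420]; b=d["image"][130:310,220:420]
cv2.imwrite("pics/cmp.png",np.hstack([cv2.resize(x,None,fx=2,fy=2) for x in (a,b)])[:,:,::-1])
g0=np.load("geo.npz");R=Ro.from_euler('z',g0["yaw"]).as_matrix()
g=d["image"].max(2)
for n,(u,v) in dict(FL=(264,260),FR=(344,272),RL=(279,178),RR=(356,190)).items():
    w=g[v-9:v+10,u-9:u+10]; yy,xx=np.mgrid[v-9:v+10,u-9:u+10]; m=(w<90)&(np.hypot(yy-v,xx-u)<8)
    print(n,ray(d,xx[m].mean(),yy[m].mean(),.034).round(4))
h=cv2.cvtColor(d["image"],cv2.COLOR_RGB2HSV); m=cv2.inRange(h,(5,150,80),(20,255,255))
n,_,st,c=cv2.connectedComponentsWithStats(m)
for i in range(1,n):
    if st[i,4]>40: p=ray(d,*c[i],.04); print(st[i],(R.T@(p-g0["FL"])).round(4))
E
```

```text
time_s: 5.73
eef_pos: [0.4822, 0.0907, 0.1004]
eef_rot: [0.078, 0.997, -0.0, 0.001]
wrist_force: [-7.8, -8.6, 27.1]
opening: 0.0005
time_s: 6.15
eef_pos: [0.4651, 0.1147, 0.2448]
eef_rot: [0.077, 0.997, -0.001, -0.002]
wrist_force: [1.6, 0.5, 0.7]
opening: 0.0006
time_s: 6.57
eef_pos: [0.43, 0.3056, 0.2689]
eef_rot: [0.079, 0.997, 0.001, 0.005]
wrist_force: [2.1, -1.2, 0.2]
opening: 0.0006
time_s: 6.98
eef_pos: [0.4512, 0.4778, 0.2731]
eef_rot: [0.075, 0.997, 0.004, 0.006]
wrist_force: [-1.5, -1.4, -0.4]
opening: 0.0004
FL [0.4896 0.1536 0.034 ]
FR [ 0.4627 -0.0138  0.034 ]
RL [0.6673 0.1248 0.034 ]
RR [ 0.6399 -0.0427  0.034 ]
[289 176  26  12 224] [ 0.1778 -0.052   0.006 ]
[367 188  26  12 232] [ 0.1782 -0.2212  0.006 ]
[275 257  31  15 309] [-0.0021 -0.0572  0.006 ]
[355 269  27  14 267] [-0.0006 -0.2221  0.006 ]
```

View pics/cmp.png

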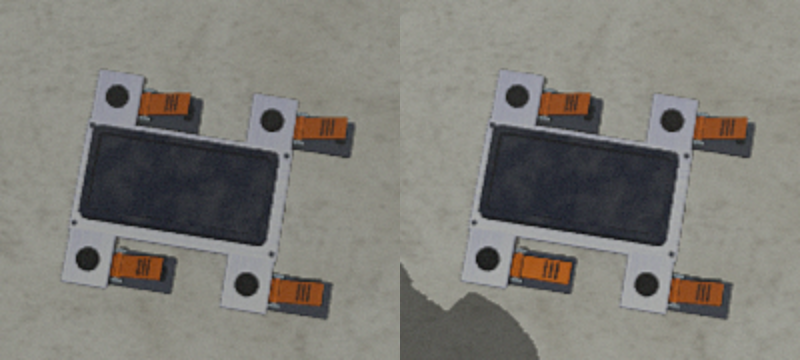

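The before and after crops show the front-left shim at (545,270) now flat, with no shadow gap. The other three are unchanged, and the plate and tray are in place to within 0.2 mm. I'm handing the job in.

```bash
python3 -c "
from bench import arm
print(arm.get_state()['wrist_force'],arm.sign_off())"
```

```text
the job is handed in; nothing more can be done
[-1.21182527 -0.73538146 -0.00169321] None
```

The front-left corner is the one that rocks. I pressed its orange shim fully flat and handed the job in at about 7 s of the 48 s allowed.

- **Finding the corner:** I pressed front left first. It gave over about 6 mm at roughly 2–4 N (readings up to 6 N while moving down), hit a hard stop with a brief 46 N reading, and sprang back. That was clear enough that I did not press the other three corners.
- **Pressing the shim:** it moved steadily at about 8 N with no jam near 0.25. It ended on a hard stop (30 N) with the fingertips at about 22 mm, against 22.5 mm expected when flat.
- **Last checks:** in the top view after I withdrew, that shim lies flat and the other three still look raised, with their outlines unchanged. The plate's four spots moved by no more than 0.2 mm, and the tray looks unmoved. The robot touches nothing. No checks failed or disagreed. I did not measure the bystanders again, but the arm kept clear of them.

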